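# Press the label holder home behind the block-shelf lip

## Robot

A 7-joint arm with a two-finger parallel gripper is mounted at the origin on the work surface. World frame = base frame: x ahead of the robot, y to its left, z up, the work surface at z = 0. Lengths are in m, angles in rad, forces in N, time in s.
With the tool pointing down it reaches from about 0.425 to 0.925 m from the base axis. Payload 6.8 kg.
Tool frame: the origin (TCP) lies at the very end of the fingers, on their centre line; the grasp point (between the pads) lies 19 mm behind it; z points along the fingers, x is the direction in which the jaws open and shut, and the axes are right-handed (so a half turn about z gives the same grasp; the last joint's range is limited). The gripper opens to 85 mm and grips with 20 to 120 N. Pads are 22 mm wide; open, the fingers measure 114 mm over their backs; the gripper's body (76 mm by 85 mm) begins 54 mm behind the grasp point. The pads swing forward as they close: fully open they stand 13 mm farther back than shut.
Start: joints at [1.203, 0.477, 0.022, 1.555, -0.011, 1.109, -0.083], TCP at [0.173, -0.652, 0.231] pointing down, gripper open.
Joint ranges: [-2.96, 2.96], [-0.34, 2.1], [-1.41, 1.46], [0.24, 2.44], [-1.37, 4.51], [0.17, 1.92], [-2.96, 2.96]. Speed limits (rad/s): [2.39, 2.39, 3.14, 3.14, 3.14, 3.14, 3.14].

## Interface

Orientations are given as a unit quaternion [w, x, y, z].
In Python, from station import bot gives the robot as it stands.
- The arm moves only by the shell command python3 -m creep 'ROWS' [FORCE]. ROWS is JSON, a list that holds one entry, the list of rows, each a list of 7 numbers: the shift along the tool's x, y, z in cm, then the turn, a rotation vector about the tool's x, y, z in rad, then the opening, from 0 (shut) to 1 (fully open). In form: [[[dx, dy, dz, wx, wy, wz, claw], ...]]. A call has 1 to 10 rows; each row is the pose to reach, as a shift and turn from the pose commanded when the call began, along the tool's axes at that moment; what a row does not reach only later rows make up. A row lasts 1/8 s, in which the tool goes at most 62.5 mm and 10.7 degrees, less where a joint would pass 70% of its speed; a pose out of reach is approached as far as the arm can. A call with a gripper value outside its range is refused whole. The fingers move at their own pace and stop on an object; FORCE is the grip in N (left out, the last holds). Time passes only in rows, so rows that repeat a pose let the fingers close. It gives the time, the measured TCP pose, the force and the opening at its end, in the units of the state.
- bot.get_obs(): the state, without advancing time (a new reading comes with each control period).
- bot.read_camera(name): name is "side" or "top"; returns (picture, depth): 400x640x3 uint8, blue, green, red; 400x640 float32, m along the optical axis (not along the pixel's ray), 0 where there is no reading.
- bot.calibration(name): a dict with "mtx" (3x3 intrinsics, pixels), "rvec" (rotation vector, rad) and "tvec" (3), from world to camera coordinates, as OpenCV has them. Camera axes: x right, y down, z forward; pixel columns grow to the right and rows downward; lengths in m; the calibration is good to about 2 mm. A picture is of the moment at which its call begins. calibration takes no time and is no camera call.
- bot.hand_in(): hands the job in, once; it reports no verdict.
Trained networks look in the newest picture that a camera, given by its name, has taken for a name from the list of things; names that differ only in an ending like _2 or _b are one class to them, and where a whole thing is asked for, a point or a joint stands for the part that bears it (a point fixed in the world has none). Each returns a list of dicts, best first, with "p" (0 to 1); they miss things now and then, are a little off and sometimes report something else, mostly with a low value. They report only what shows in the picture. A call takes as long as a camera call. They do not tell look-alikes from the thing itself.
- bot.find_in(camera, label): "xy" ([column, row] in pixels, amid what is visible of it).
- bot.silhouettes(camera, label): "mask" (400x640 bool, what is visible of it) and "xy" ([column, row] in pixels, amid what is visible of it).
The state is a dict: "t": time; "q": joint angles; "joint_vel": joint speeds; "joint_torque": joint torques, N m; "eef_pos": TCP position; "tool_rot": TCP orientation; "contact_force": force on the tool from outside, world axes, zero at the start; "torque": the same for the moment, N m; "gripper_width": opening from 0.0 (shut) to 1.0 (fully open).
Only numpy, scipy, OpenCV 4.12 (cv2) and the standard library are available. Lean on these libraries where they do the work, as an engineer would, in place of code of your own. Each camera call takes 0.05 s, during which the arm holds its last target.

## Task

In this block-printing workshop, first swing the keeper lever on the block shelf to 60 degrees, so that its paddle clears the label slot. Then take the wide label holder out of the wooden stand, feel its foot down into the slot behind the shelf's steel lip, and press it fully home against the spring seat. Finish while still holding it pressed home, standing upright in the slot, with the lever still at 60 degrees; do not disturb the other things on the table and the shelf.

Things in the scene. Friction and masses are not known exactly. Their poses are not given: they have to be found in the camera images.
- rack: low fixed wooden block shelf, top 60 mm above the table, with a steel lip along its front (-x) edge. Origin on the table right under the middle of the label slot; x points away from the lip to the back of the shelf, y along the lip towards the lever, z up. It reaches from y -120 to +150 mm and from x -15 to +212 mm; printing blocks stand on the board at x above 85 mm, up to 115 mm above the table; a ledge at the back is 90 mm above the table
- slot_mouth (a point): middle of the label slot's mouth, level with the shelf top (60 mm above the table), axes as the shelf's. The slot is 72 mm long (y) by 15 mm wide (x), between the 3 mm steel lip, whose top 8 mm flares outwards, and the wooden shelf front. The spring seat fills its bottom 14 mm below the mouth and gives way another 10 mm
- seat (a joint): how far the spring seat in the slot is pressed down, m: 0 up (14 mm below the mouth), 0.010 fully down on its stop. The spring pushes up with 4 N at the top and 12 N fully down, and lifts the label holder again when it is let go
- seat_top (a point): middle of the top face of the spring seat, on which the holder's foot presses; moves down with it
- lever (a joint): angle of the keeper lever, rad, about the upright pivot: 0 = along the lip with the paddle over the slot and the post away from it; grows, anticlockwise seen from above, as the post swings forward over the lip towards the robot side; 60 degrees (1.05) is the long mark on the scale disc (marks at 0, 30, 60, 90). Range 0 to 1.75; light friction (about 1 N at the post), stays where left
- lever_pivot (a point): top of the lever's pivot, 85 mm along +y from the slot's middle, 75 mm above the table
- lever_post (a point): top of the lever's upright round wooden post, 18 mm thick, standing 38 mm above a flat steel bar (7 mm thick, its top 70 mm above the table); the post's top is 108 mm above the table, 70 mm from the pivot axis. On the other side of the pivot the bar ends in a flat paddle 34 mm wide, reaching 67 mm from the pivot
- holder: the wide label holder: loose dark wooden plate with a paper card in an aluminium frame on its front, 64 mm wide (y), 10 mm thick (x), 80 mm tall (z), straight-topped; the lowest 10 mm taper to 6 mm thick. About 80 g. Origin at the middle of its underside; it stands in either slot of the stand with its underside 10 mm above the table
- stand: heavy fixed wooden stand, 60 (x) by 170 (y) by 34 mm tall, with two slots side by side along y, centres at y -43 and +43 mm, each 14 mm wide (x) by 72 mm long and 24 mm deep. Origin at the middle of its underside
- tally: bystander in the other slot of the stand: narrow dark wooden tally with a round top, 36 mm wide, 10 mm thick, 74 mm tall; origin at its underside
- block_a: bystander: wooden printing block 65 x 90 x 49 mm with grip, on the shelf; origin at its underside
- block_b: bystander: wooden printing block 60 x 70 x 49 mm with grip, on the shelf; origin at its underside
- block_c: bystander: wooden printing block 70 x 100 x 49 mm with grip, on the table; origin at its underside
- jar: bystander: amber glass jar, 64 mm thick, 90 mm tall; origin at its underside
- tin: bystander: tin, 74 mm thick, 100 mm tall; origin at its underside
- bowl: bystander: steel bowl, 110 mm wide, 50 mm tall; origin at its underside
- brush: bystander: brush lying on the table; origin at its underside
Mind the look-alikes: they are no part of the job. What is shaped like the holder but turquoise is not meant.

How it is judged:
On the way, in this order (a step that is already met when the one before it is completed fails the run):
1. the keeper lever is set to 60 degrees (within 8) while the label holder still stands in the stand (value of joint lever between 0.9 and 1.2 rad and distance of holder from where it was at the start of the episode below 0.02 m), for 0.2 s.
2. the gripped label holder is pressed home in the slot against the spring seat (value of joint seat above 0.0065 m and contact force between holder and rack above 4 N and contact force between the fingers and holder above 1 N and x of holder in the frame of rack between -0.007 and 0.007 m and y of holder in the frame of rack between -0.008 and 0.008 m and z of holder in the frame of rack below 0.042 m and angle between holder's own z axis and vertical below 0.15 rad and angle between the x axis of holder and the x axis of rack, either way round below 0.15 rad and value of joint lever between 0.9 and 1.2 rad), for 0.5 s.
At the end, for the whole second after the job is handed in: Fingers hold the label holder in the slot (within 7 mm across, 8 mm along, upright and square within 8 degrees), pressed down with over 4 N so that the spring seat is at least 6.5 of its 10 mm down; the lever stands at 60 degrees within 8 (all of step 2); the arm keeps its last pose, push and grip.
It fails at once if a bystander is shifted (tally by over 30 mm, brush 50 mm, others 40 mm) (distance of tally from where it was at the start of the episode above 0.03 m or distance of any of block_a, block_b, block_c, jar, tin, bowl from where it was at the start of the episode above 0.04 m or distance of brush from where it was at the start of the episode above 0.05 m).
It also fails if it takes over 61 s, if anything falls off the work surface, if the arm or the gripper's body presses on something with over 40 N, if the wrist force passes 120 N, or if a joint passes its speed limit or range.

## Working session

There is one attempt and no reset: what is moved stays moved. The work goes in short steps, Python scripts to look and compute and a shell command to move; the robot and the scene stay as the last step left them, time stands still between calls to the robot, and variables do not carry over. Pictures are saved under pics/ and viewed, and the job is handed in when it is done.

```bash
mkdir -p pics; ls; cat > h.py <<'E'
import numpy as np, cv2
from station import bot
def cal(n):
    c=bot.calibration(n); K=np.array(c['mtx'],float);R=cv2.Rodrigues(np.array(c['rvec'],float))[0];t=np.array(c['tvec'],float).ravel();return K,R,t
def cloud(n,d):
    K,R,t=cal(n);v,u=np.mgrid[0:d.shape[0],0:d.shape[1]]
    P=np.stack([(u-K[0,2])/K[0,0]*d,(v-K[1,2])/K[1,1]*d,d],-1)
    W=(P-t)@R; W[d<=0]=np.nan; return W
def proj(n,p):
    K,R,t=cal(n);q=K@(R@np.asarray(p,float)+t);return q[:2]/q[2]
E
python3 - <<'E'
from h import *
for n in('side','top'):
    p,d=bot.read_camera(n);cv2.imwrite(f'pics/{n}0.png',p);np.savez(f'{n}0.npz',p=p,d=d)
    K,R,t=cal(n);print(n,K[0,0],-R.T@t,R[2])
o=bot.get_obs();print(o)
E
```

```text
pics
side 435.6223319931155 [ 0.26603683 -1.1874077   0.78621345] [ 0.19016759  0.83523434 -0.515965  ]
top 473.80165827098523 [ 0.28177618 -0.04937986  1.35564525] [ 0.19244081  0.02175927 -0.98106731]
{'t': 0.1, 'q': array([ 1.20290704,  0.4777329 ,  0.02238644,  1.55631681, -0.01150813,
        1.1092858 , -0.08309203]), 'joint_vel': array([ 1.45709353e-03, -7.92727245e-04,  7.56607532e-06, -3.34234396e-03,
       -9.65136466e-04,  4.91653127e-04,  2.79217102e-04]), 'joint_torque': array([ 4.81112991e-03, -5.97762287e+01,  1.61386371e+00, -2.81951612e+01,
        1.28291489e-02,  5.06625322e-03,  1.70482645e-05]), 'eef_pos': array([ 0.17322781, -0.65186443,  0.23042851]), 'tool_rot': array([-4.38818149e-04,  7.92736531e-01, -6.09563894e-01, -6.77330583e-04]), 'contact_force': array([ 0.28617931, -1.23889791, -0.24654024]), 'torque': array([-0.00193325,  0.03293155,  0.00553413]), 'gripper_width': 1.0036113458108433}
```

View pics/side0.png

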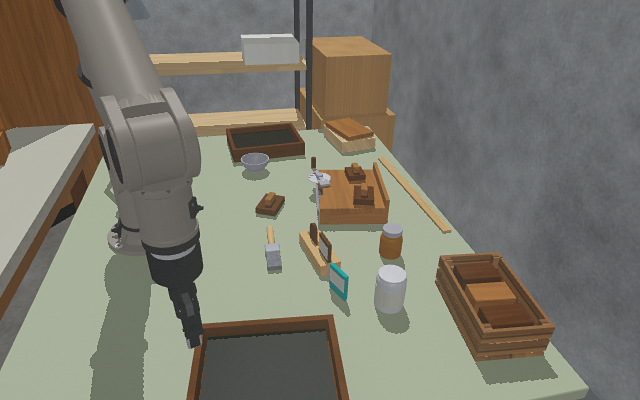

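View pics/top0.png

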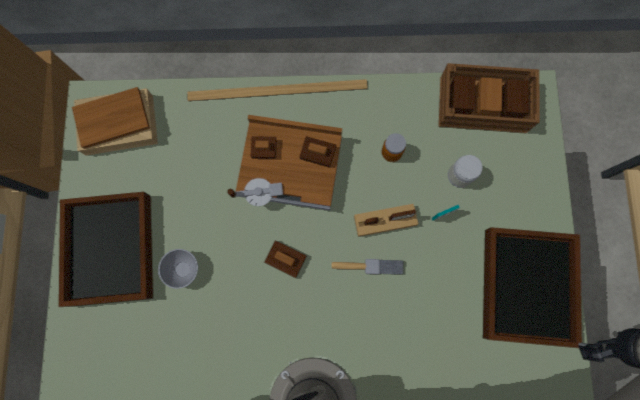

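```bash
python3 - <<'E'
from h import *
z=np.load('top0.npz');p,d=z['p'],z['d'];W=cloud('top',d)
cv2.imwrite('pics/c1.png',cv2.resize(p[105:245,215:355],None,fx=4,fy=4,interpolation=cv2.INTER_CUBIC))
cv2.imwrite('pics/c2.png',cv2.resize(p[190:250,340:470],None,fx=6,fy=6,interpolation=cv2.INTER_CUBIC))
s=np.load('side0.npz');
cv2.imwrite('pics/c3.png',cv2.resize(s['p'][145:310,235:415],None,fx=3.6,fy=3.6,interpolation=cv2.INTER_CUBIC))
for l in ('rack','lever','lever_post','lever_pivot','holder','stand','tally','block_a','jar','slot_mouth'):
    for n in ('top','side'):
        r=bot.silhouettes(n,l)
        for k in r[:3]:
            m=k['mask'];Wn=W if n=='top' else cloud('side',s['d'])
            q=Wn[m];q=q[~np.isnan(q[:,0])]
            print(l,n,round(k['p'],2),np.round(k['xy']),m.sum(),np.round(np.nanmedian(q,0),3) if len(q) else '', np.round(np.percentile(q[:,2],98),3) if len(q) else '')
print(bot.get_obs()['t'])
E
```

```text
rack top 0.93 [284. 169.] 6637 [0.629 0.063 0.061] 0.092
rack top 0.27 [374. 266.] 842 [ 0.361 -0.182  0.018] 0.025
rack side 0.63 [347. 199.] 3394 [ 0.628 -0.016  0.058] 0.09
rack side 0.26 [363. 196.] 444 [ 0.672 -0.046  0.083] 0.108
lever top 0.69 [259. 195.] 444 [0.567 0.138 0.072] 0.11
lever side 0.52 [317. 173.] 178 [0.565 0.144 0.07 ] 0.105
lever_post top 0.63 [259. 189.] 397 [0.566 0.133 0.072] 0.109
lever_post top 0.16 [287. 171.] 6884 [0.63  0.061 0.061] 0.092
lever_post side 0.44 [321. 176.] 181 [0.566 0.142 0.07 ] 0.106
lever_pivot top 0.87 [289. 168.] 6723 [0.63  0.063 0.061] 0.092
lever_pivot side 0.76 [343. 199.] 3441 [ 0.628 -0.018  0.058] 0.09
holder top 0.62 [445. 209.] 146 [ 0.501 -0.376  0.078] 0.086
holder top 0.51 [401. 218.] 164 [ 0.493 -0.251  0.085] 0.095
holder side 0.66 [323. 246.] 252 [ 0.496 -0.265  0.069] 0.09
stand top 0.72 [396. 151.] 527 [ 0.684 -0.238  0.087] 0.095
stand top 0.29 [284. 170.] 6664 [0.63  0.063 0.061] 0.092
stand side 0.63 [316. 255.] 731 [ 0.475 -0.245  0.031] 0.035
tally top 0.59 [370. 220.] 73 [ 0.479 -0.167  0.075] 0.087
tally side 0.47 [315. 232.] 118 [ 0.482 -0.182  0.058] 0.082
tally side 0.47 [387. 239.] 745 [ 0.688 -0.262  0.057] 0.09
block_a top 0.89 [288. 256.] 833 [0.383 0.07  0.027] 0.052
block_a top 0.85 [263. 150.] 558 [0.686 0.125 0.086] 0.113
block_a top 0.77 [317. 152.] 777 [ 0.673 -0.025  0.086] 0.111
block_a side 0.97 [270. 207.] 442 [0.383 0.05  0.023] 0.049
block_a side 0.9 [366. 196.] 402 [ 0.673 -0.048  0.083] 0.108
block_a side 0.75 [356. 173.] 294 [0.689 0.11  0.082] 0.109
jar top 0.91 [394. 149.] 572 [ 0.684 -0.237  0.087] 0.095
jar top 0.24 [466. 171.] 794 [ 0.611 -0.429  0.098] 0.105
jar side 0.58 [387. 237.] 720 [ 0.687 -0.263  0.056] 0.09
slot_mouth top 0.89 [290. 171.] 6612 [0.629 0.063 0.061] 0.092
slot_mouth side 0.92 [344. 199.] 3250 [ 0.627 -0.016  0.058] 0.089
slot_mouth side 0.39 [325. 247.] 283 [ 0.496 -0.265  0.066] 0.09
1.1
```

View pics/c1.png

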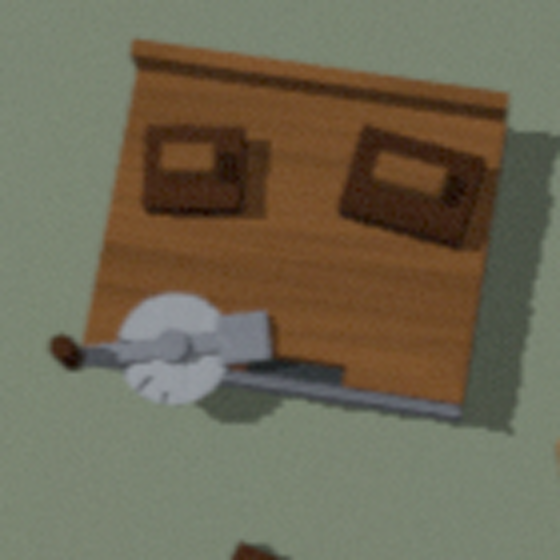

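View pics/c2.png

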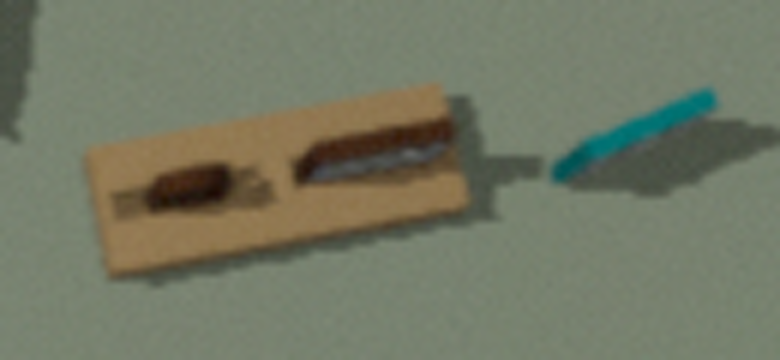

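View pics/c3.png

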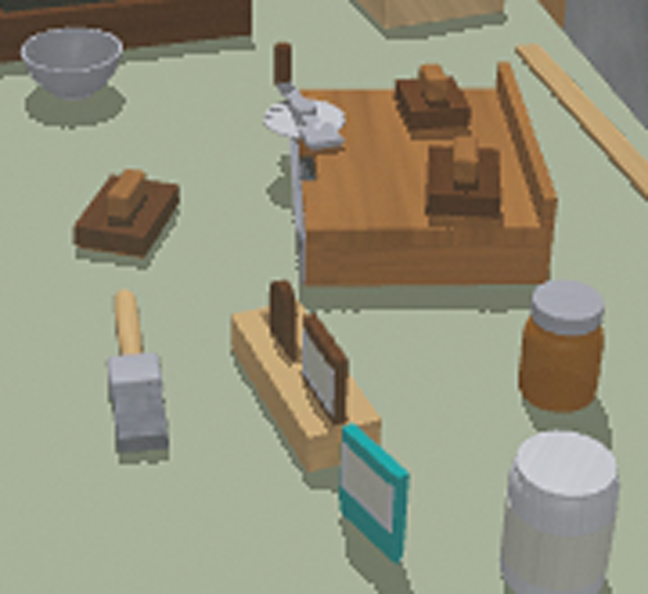

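```bash
cat > fit.py <<'E'
from h import *
from scipy.optimize import minimize
def rect(P,side=''):
    P=P[:, :2].astype(np.float32)
    (c,s,a)=cv2.minAreaRect(P);return c,s,a
for n in('top','side'):
    z=np.load(f'{n}0.npz');W=cloud(n,z['d']);X,Y,Z=W[...,0],W[...,1],W[...,2]
    m=(X>.5)&(X<.85)&(Y>-.12)&(Y<.26)
    t=m&(Z>.056)&(Z<.065)
    print(n,'board z',np.nanmedian(Z[t]),np.nanstd(Z[t]),t.sum(),'table',np.nanmedian(Z[(abs(X-.4)<.03)&(abs(Y+.05)<.05)]))
    l=m&(Z>.083)&(Z<.096)&(X>.72)
    print('ledge',l.sum(),rect(W[l]))
    np.save(f'{n}_board.npy',W[t])
    ys,xs=np.nonzero(t)
    print('board',rect(W[t]))
    # lever region
    lv=m&(Z>.066)&(X<.63)
    print('lever',lv.sum()); post=lv&(Z>.085); print('post',post.sum(),np.nanmean(W[post],0),np.nanmedian(Z[post]),np.nanmax(Z[post]))
    bar=lv&(Z<.082); print('bar',rect(W[bar]),np.nanmean(W[bar],0))
    # stand
    ms=(X>.40)&(X<.56)&(Y<-.1)&(Y>-.34)
    st=ms&(Z>.030)&(Z<.0375);print('stand',st.sum(),rect(W[st]))
    h=ms&(Z>.05)&(Y<-.205);print('hold',h.sum(),rect(W[h]),np.nanmax(Z[h]),np.nanmean(W[h],0))
    h=ms&(Z>.082)&(Y<-.205);print('holdtop',h.sum(),rect(W[h]),np.nanmean(W[h],0))
E
python3 fit.py
```

```text
top board z 0.06068614937460304 0.0021787175721325377 4834 table 0.0007659607065852516
ledge 479 ((0.734673023223877, 0.04285416007041931), (0.26931092143058777, 0.06448791176080704), 80.60450744628906)
board ((0.6367492079734802, 0.06045914441347122), (0.2701387107372284, 0.24024885892868042), 80.20526885986328)
lever 486
post 45 [0.55917231 0.21119194 0.10508629] 0.10855934819836023 0.11617254157074995
bar ((0.5794345736503601, 0.08024485409259796), (0.269326776266098, 0.10036827623844147), 88.75341033935547) [0.57229894 0.12037077 0.07123489]
stand 791 ((0.4895937442779541, -0.21370454132556915), (0.06083220615983009, 0.1706235557794571), 9.92807674407959)
hold 149 ((0.4963573217391968, -0.25638118386268616), (0.01188356988132, 0.06576230376958847), 10.417177200317383) 0.09621440463570632 [ 0.49464597 -0.25364511  0.08212893]
holdtop 99 ((0.4969455301761627, -0.2565062344074249), (0.011009599082171917, 0.06537117809057236), 9.706698417663574) [ 0.49641131 -0.25508516  0.08971019]
side board z 0.058691420659060134 0.0017127980582911924 1716 table -0.0015051174195852275
ledge 167 ((
[... 208 characters left out ...]
080322266)
lever 171
post 33 [0.560539   0.20860079 0.09852878] 0.099174714553857 0.10874371839246245
bar ((0.5717041492462158, 0.14478114247322083), (0.03469085320830345, 0.14563541114330292), 3.488847255706787) [0.56942009 0.13505112 0.07011347]
stand 445 ((0.49060195684432983, -0.21491552889347076), (0.062257446348667145, 0.1728944331407547), 10.260279655456543)
hold 204 ((0.4966522753238678, -0.2545023560523987), (0.013300782069563866, 0.07102030515670776), 11.186068534851074) 0.09221877571331225 [ 0.49667814 -0.26197086  0.07417214]
holdtop 76 ((0.4971989393234253, -0.25347092747688293), (0.011828056536614895, 0.0692087784409523), 11.18606948852539) [ 0.49777804 -0.2577113   0.08741379]
```

```bash
cat >> h.py <<'E'
def ortho(n,img,z,x0,x1,y0,y1,s):
    # image: col ~ -y, row ~ -x ; s m per px
    w=int((y1-y0)/s);h=int((x1-x0)/s);r,c=np.mgrid[0:h,0:w]
    P=np.stack([x1-r*s,y1-c*s,np.full(r.shape,z)],-1).reshape(-1,3)
    K,R,t=cal(n);q=(P@R.T+t)@K.T;q=(q[:,:2]/q[:,2:]).astype(np.float32).reshape(h,w,2)
    return cv2.remap(img,q[...,0],q[...,1],cv2.INTER_CUBIC)
E
python3 - <<'E'
from h import *
p=np.load('top0.npz')['p'];o=ortho('top',p,.06,.51,.79,-.12,.26,.0005);cv2.imwrite('pics/o1.png',o)
p=np.load('side0.npz')['p'];o=ortho('side',p,.06,.51,.79,-.12,.26,.0005);cv2.imwrite('pics/o2.png',o)
E
```

```text
(no output)
```

View pics/o1.png

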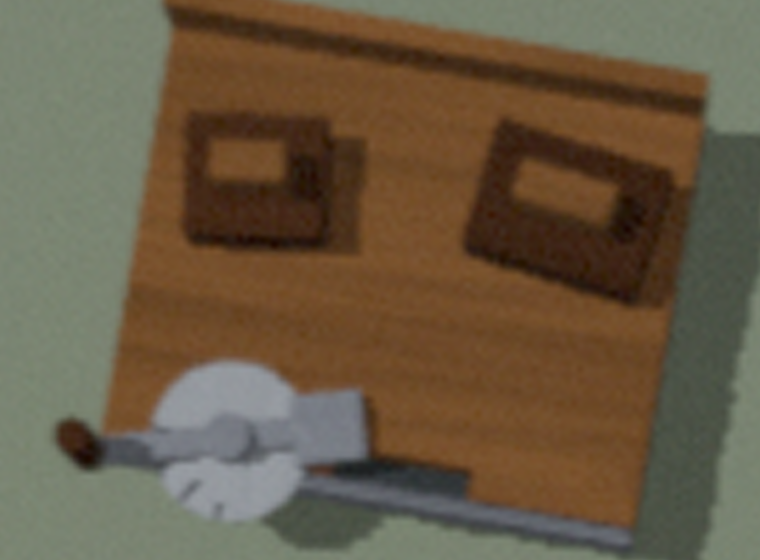

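View pics/o2.png

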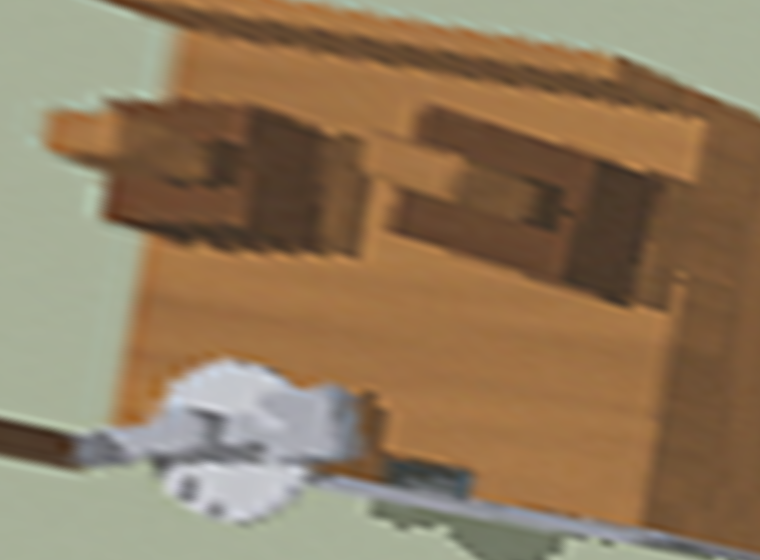

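```bash
cat >> h.py <<'E'
def ralign(n,img,z,c,yaw,x0,x1,y0,y1,s):
    w=int((y1-y0)/s);h=int((x1-x0)/s);r,cc=np.mgrid[0:h,0:w]
    X=x1-r*s;Y=y1-cc*s;a,b=np.cos(yaw),np.sin(yaw)
    P=np.stack([c[0]+a*X-b*Y,c[1]+b*X+a*Y,np.full(r.shape,z)],-1).reshape(-1,3)
    K,R,t=cal(n);q=(P@R.T+t)@K.T;q=(q[:,:2]/q[:,2:]).astype(np.float32).reshape(h,w,2)
    return cv2.remap(img,q[...,0],q[...,1],cv2.INTER_CUBIC)
E
python3 - <<'E'
from h import *
for i,n in enumerate(('top','side')):
    p=np.load(n+'0.npz')['p'];o=ralign(n,p,.06,(.5563,.0601),np.deg2rad(-9.3),-.03,.06,-.13,.17,.0004)
    f=lambda x,y:(int((.17-y)/.0004),int((.06-x)/.0004))
    cv2.rectangle(o,f(.0075,.036),f(-.0075,-.036),(0,255,255),1)
    cv2.rectangle(o,f(.2,.15),f(-.015,-.12),(0,255,0),1)
    for k in range(2): cv2.circle(o,f(0,.085),3,(0,0,255),-1)
    cv2.imwrite(f'pics/r{i}.png',o)
a=cv2.vconcat([cv2.imread('pics/r0.png'),cv2.imread('pics/r1.png')]);cv2.imwrite('pics/r.png',a)
E
```

```text
(no output)
```

View pics/r.png

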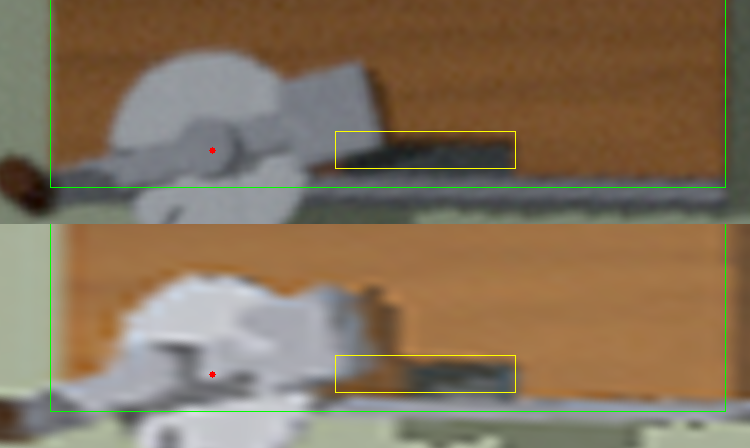

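Candidates for the holder: the turquoise plate at top (445,209) and the dark plate in the stand at (401,218). The dark one, with the paper card and aluminium frame, standing in the stand beside the round-topped tally, is the one meant (crop c2/c3). The lever stands at about 17°. I move over the lever post first.

```bash
python3 -m creep '[[[-2.8,-5.2,0,0,0,-0.09,1],[-5.6,-10.3,0,0,0,-0.18,1],[-8.4,-15.5,0,0,0,-0.27,1],[-11.2,-20.6,0,0,0,-0.36,1],[-14,-25.8,0,0,0,-0.45,1],[-16.7,-31,0,0,0,-0.54,0.8],[-19.5,-36.1,0,0,0,-0.63,0.7],[-22.3,-41.3,0,0,0,-0.72,0.7],[-25.1,-46.4,0,0,0,-0.81,0.7],[-27.9,-51.6,0,0,0,-0.9,0.7]]]'
cat > rel.py <<'E'
import sys
from h import *
from scipy.spatial.transform import Rotation as Ro
# usage: rel.py x y z jawyaw_deg -> tool-axes delta from measured pose
o=bot.get_obs();q=o['tool_rot'];R=Ro.from_quat([q[1],q[2],q[3],q[0]])
x,y,z,a=map(float,sys.argv[1:5])
a=np.deg2rad(a);best=None
for s in(0,np.pi):
    c,b=np.cos(a+s),np.sin(a+s)
    T=Ro.from_matrix(np.array([[c,b,0],[b,-c,0],[0,0,-1]]));v=(R.inv()*T).as_rotvec()
    if best is None or np.linalg.norm(v)<np.linalg.norm(best):best=v
print('t',round(o['t'],2),'pos',np.round(o['eef_pos'],4),'F',np.round(o['contact_force'],1),'g',round(o['gripper_width'],3),'jaw',np.round(np.rad2deg(np.arctan2(*R.as_matrix()[[1,0],0])),1))
print('shift cm',np.round(100*R.inv().apply(np.array([x,y,z])-o['eef_pos']),2),'rot',np.round(best,3),'q',np.round(o['q'],2))
E
python3 rel.py .56 .211 .16 29
```

```text
t: 2.35
eef_pos: [0.6016, -0.2491, 0.2315]
tool_rot: [0.0, 0.979, -0.203, 0.0]
contact_force: [0.7, -0.3, 0.2]
gripper_width: 0.701
t 2.35 pos [ 0.6016 -0.2491  0.2315] F [ 0.7 -0.3  0.2] g 0.701 jaw -23.4
shift cm [-22.1  -40.57   7.13] rot [ 0.001 -0.    -0.915] q [ 0.54  0.46 -0.33  1.6   0.16  1.11 -0.25]
```

```bash
python3 -m creep '[[[-2.5,-4.5,0,0,0,-0.1,0.6],[-5,-9,0,0,0,-0.2,0.6],[-7.5,-13.6,0,0,0,-0.3,0.6],[-10,-18,0,0,0,-0.4,0.6],[-12.3,-22.5,0,0,0,-0.5,0.6],[-14.8,-27,1,0,0,-0.6,0.6],[-17.2,-31.5,2.5,0,0,-0.7,0.6],[-19.7,-36,4,0,0,-0.8,0.6],[-22.1,-40.6,6,0,0,-0.91,0.6],[-22.1,-40.6,7.1,0,0,-0.91,0.6]]]'
python3 - <<'E'
from h import *
ps=[]
for n in('top','side'):
    p,d=bot.read_camera(n);np.savez(f'{n}1.npz',p=p,d=d)
    u=proj(n,(.56,.211,.108)).astype(int)
    c=p[max(u[1]-60,0):u[1]+60,max(u[0]-80,0):u[0]+80]
    ps.append(cv2.resize(c,(640,480)[:2] if 0 else (int(c.shape[1]*2.4),int(c.shape[0]*2.4)),interpolation=cv2.INTER_CUBIC));print(n,u)
cv2.imwrite('pics/p1.png',cv2.hconcat(ps))
E
python3 rel.py .56 .211 .085 29
```

```text
t: 3.6
eef_pos: [0.5582, 0.2158, 0.1598]
tool_rot: [-0.002, 0.968, 0.251, -0.0]
contact_force: [0.6, -0.5, -0.8]
gripper_width: 0.598
top [231 191]
side [312 157]
t 3.7 pos [0.5592 0.21   0.1589] F [-0.5 -1.2 -1.1] g 0.595 jaw 28.6
shift cm [ 0.14 -0.05  7.39] rot [-0.     0.003 -0.007] q [ 0.01  0.51 -0.63  1.78  0.35  0.97 -0.26]
```

View pics/p1.png

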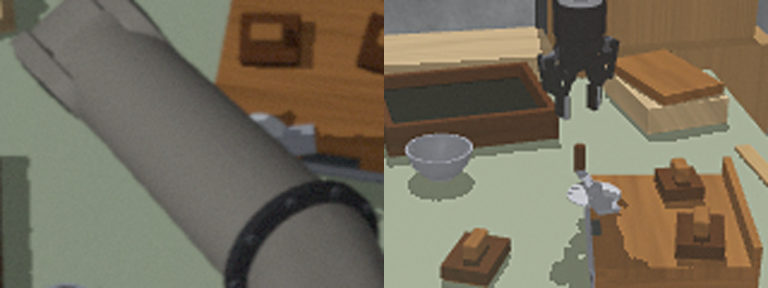

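The side crop shows the fingers (565–600, ~108) right above the post top (580,145); I descend and close on it.

```bash
python3 -m creep '[[[0.1,0,2.5,0,0,0,0.6],[0.1,0,5,0,0,0,0.6],[0.1,0,7.2,0,0,0,0.6],[0.1,0,7.4,0,0,0,0.6],[0.1,0,7.4,0,0,0,0.1],[0.1,0,7.4,0,0,0,0.1],[0.1,0,7.4,0,0,0,0.1],[0.1,0,7.4,0,0,0,0.1]]]' 20
python3 rel.py .5143 .1868 .085 29
python3 - <<'E'
from h import *
p,d=bot.read_camera('side');np.savez('side2.npz',p=p,d=d)
u=proj('side',(.56,.211,.108)).astype(int)
cv2.imwrite('pics/p2.png',cv2.resize(p[u[1]-60:u[1]+60,u[0]-80:u[0]+80],None,fx=4,fy=4,interpolation=cv2.INTER_CUBIC))
E
```

```text
t: 4.7
eef_pos: [0.5618, 0.2114, 0.0874]
tool_rot: [-0.0, 0.969, 0.247, 0.001]
contact_force: [0.3, 0.9, 5.6]
gripper_width: 0.205
t 4.7 pos [0.5618 0.2114 0.0874] F [0.3 0.9 5.6] g 0.205 jaw 28.6
shift cm [-5.35 -0.11  0.23] rot [ 0.    -0.002 -0.007] q [-0.02  0.59 -0.59  1.83  0.43  0.85 -0.32]
```

View pics/p2.png

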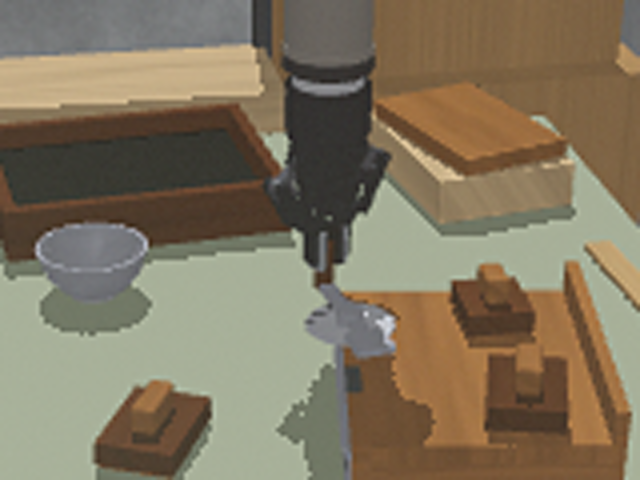

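```bash
python3 -m creep '[[[-0.4,-0.15,0,0,0,0,0.1],[-0.85,-0.26,0,0,0,0,0.1],[-1.7,-0.43,0,0,0,0,0.1],[-2.6,-0.49,0,0,0,0,0.1],[-3.5,-0.43,0,0,0,0,0.1],[-4.4,-0.3,0,0,0,0,0.1],[-5.2,-0.05,0,0,0,0,0.1],[-5.2,-0.05,0,0,0,0,0.1]]]'
python3 rel.py .5143 .1868 .085 29
python3 - <<'E'
from h import *
p,d=bot.read_camera('side');np.savez('side3.npz',p=p,d=d)
u=proj('side',(.56,.18,.08)).astype(int)
cv2.imwrite('pics/p3.png',cv2.resize(p[u[1]-50:u[1]+50,u[0]-60:u[0]+60],None,fx=5,fy=5,interpolation=cv2.INTER_CUBIC))
E
```

```text
t: 5.75
eef_pos: [0.514, 0.1873, 0.087]
tool_rot: [-0.0, 0.969, 0.247, 0.0]
contact_force: [-1.4, 2.8, 9.4]
gripper_width: 0.201
t 5.75 pos [0.514  0.1873 0.087 ] F [-1.4  2.8  9.4] g 0.201 jaw 28.7
shift cm [-0.    0.06  0.2 ] rot [-0.001 -0.    -0.006] q [ 0.01  0.53 -0.61  1.95  0.41  0.79 -0.33]
```

View pics/p3.png

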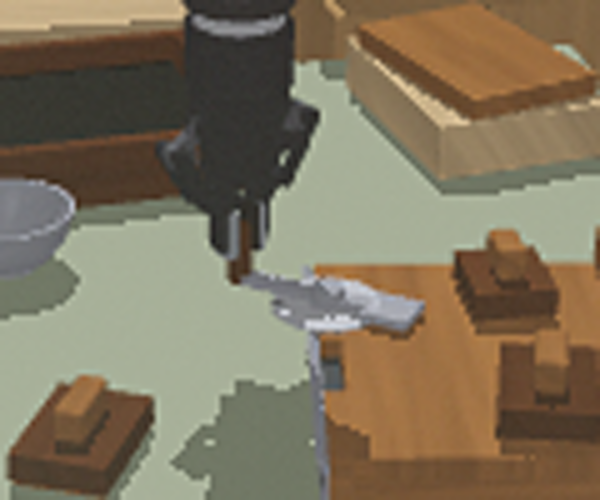

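```bash
python3 -m creep '[[[-5.2,-0.05,0,0,0,0,0.6],[0,0,0,0,0,0,0.6]]]' 20 >/dev/null 2>&1 & wait; python3 rel.py .5 -.1 .22 10
```

```text
t 6.05 pos [0.4948 0.175  0.0783] F [2.8 1.1 0.7] g 0.594 jaw 28.9
shift cm [-13.29  24.39 -13.64] rot [0.009 0.033 0.329] q [ 0.02  0.52 -0.61  1.98  0.42  0.79 -0.33]
```

I mistyped that first row (a shift of −5.2 cm relative to the new pose), so the lever may have been pushed on. Checking before doing anything else.

```bash
python3 - <<'E'
from h import *
p,d=bot.read_camera('side');np.savez('side4.npz',p=p,d=d)
u=proj('side',(.56,.18,.08)).astype(int)
cv2.imwrite('pics/p4.png',cv2.resize(p[u[1]-50:u[1]+50,u[0]-60:u[0]+60],None,fx=5,fy=5,interpolation=cv2.INTER_CUBIC))
E
python3 rel.py .5143 .1868 .085 29
```

```text
t 6.1 pos [0.5117 0.1845 0.083 ] F [10.1  5.2  3.2] g 0.6 jaw 28.7
shift cm [ 0.34 -0.08 -0.2 ] rot [ 0.001  0.009 -0.005] q [ 0.01  0.53 -0.61  1.95  0.42  0.79 -0.33]
```

View pics/p4.png

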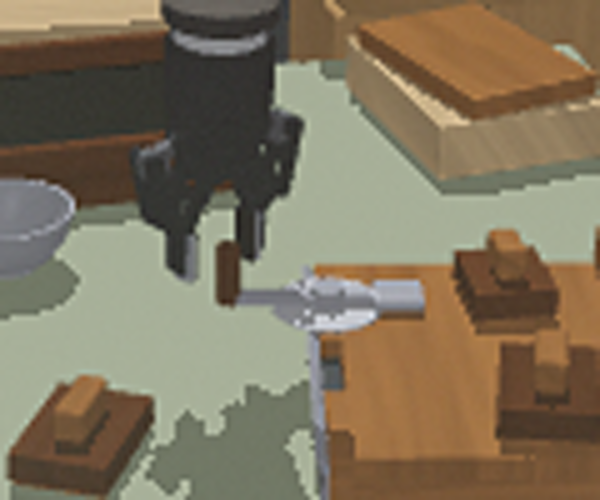

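```bash
python3 - <<'E'
from h import *
z=np.load('side4.npz');W=cloud('side',z['d']);p=z['p'].astype(int)
u=proj('side',(.56,.18,.08)).astype(int);x0,y0=u[0]-60,u[1]-50
for r in range(48,62,2):
    for c in range(43,49,1):
        print(np.round(W[y0+r,x0+c]*1000).astype(int),p[y0+r,x0+c],end=' ') if c in(45,46) else None
    print()
# paddle points
m=(W[...,2]>.066)&(W[...,2]<.08)&(W[...,0]>.5)&(W[...,0]<.66)&(W[...,1]>.06)&(W[...,1]<.2)
q=W[m];print(len(q),q.mean(0),cv2.fitLine(q[:,:2].astype(np.float32),cv2.DIST_HUBER,0,.01,.01).ravel())
E
```

```text
[501 161 106] [47 61 75] [503 156 108] [ 72  91 102] 
[497 141 108] [44 58 76] [502 147 105] [42 58 76] 
[499 152  95] [40 55 73] [501 143 100] [42 58 78] 
[498 146  90] [41 57 76] [502 148  89] [45 59 77] 
[498 149  81] [44 58 75] [502 148  82] [40 55 73] 
[499 152  71] [43 57 76] [501 146  75] [40 56 75] 
[498 150  65] [37 50 70] [501 144  68] [39 51 71] 
137 [0.57958626 0.13897382 0.06969937] [ 0.9898571  -0.14206693  0.57958627  0.13897382]
```

```bash
python3 -m creep '[[[0,0,-3,0,0,0,0.6],[0,0,-6,0,0,0,0.6],[0,0,-8,0,0,0,0.6],[0,0,-8,0,0,0,0.6]]]' 
python3 rel.py .499 .156 .165 65
```

```text
t: 6.6
eef_pos: [0.5154, 0.1862, 0.1672]
tool_rot: [0.0, 0.969, 0.247, 0.001]
contact_force: [0.1, 0.3, -0.2]
gripper_width: 0.599
t 6.6 pos [0.5154 0.1862 0.1672] F [ 0.1  0.3 -0.2] g 0.599 jaw 28.6
shift cm [-2.89  1.87  0.22] rot [ 0.001 -0.001 -0.636] q [ 0.07  0.42 -0.67  1.89  0.32  0.94 -0.25]
```

```bash
python3 -m creep '[[[-1,0.6,0,0,0,-0.16,0.6],[-2,1.2,0,0,0,-0.32,0.6],[-2.9,1.9,0,0,0,-0.48,0.6],[-2.9,1.9,0,0,0,-0.63,0.6],[-2.9,1.9,0,0,0,-0.63,0.6]]]' 
python3 rel.py .499 .156 .087 65
python3 - <<'E'
from h import *
n='side'
p,d=bot.read_camera(n);np.savez('side5.npz',p=p,d=d)
u=proj('side',(.56,.18,.08)).astype(int)
cv2.imwrite('pics/p5.png',cv2.resize(p[u[1]-50:u[1]+50,u[0]-60:u[0]+60],None,fx=5,fy=5,interpolation=cv2.INTER_CUBIC))
W=cloud(n,d);m=(W[...,2]>.076)&(W[...,2]<.112)&(W[...,0]>.46)&(W[...,0]<.54)&(W[...,1]>.12)&(W[...,1]<.2)
print(m.sum(),np.median(W[m],0))
E
```

```text
t: 7.22
eef_pos: [0.4978, 0.1551, 0.165]
tool_rot: [-0.0, 0.845, 0.534, -0.001]
contact_force: [-0.8, -0.3, 0.2]
gripper_width: 0.601
t 7.22 pos [0.4978 0.1551 0.165 ] F [-0.8 -0.3  0.2] g 0.601 jaw 64.6
shift cm [0.14 0.08 7.8 ] rot [-0.002  0.001 -0.007] q [ 0.24  0.42 -0.81  1.94  0.37  0.94  0.37]
49 [0.49845816 0.14960709 0.0920463 ]
```

View pics/p5.png

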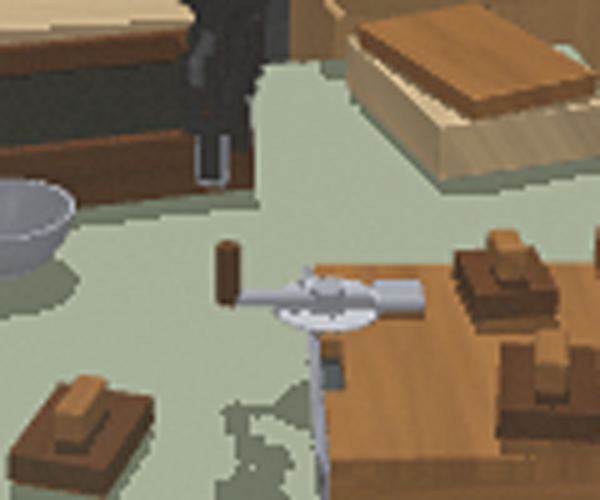

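```bash
python3 -m creep '[[[0.1,0.1,2.5,0,0,0,0.6],[0.1,0.1,5,0,0,0,0.6],[0.1,0.1,7.2,0,0,0,0.6],[0.1,0.1,7.4,0,0,0,0.6],[0.1,0.1,7.4,0,0,0,0.1],[0.1,0.1,7.4,0,0,0,0.1],[0.1,0.1,7.4,0,0,0,0.1],[0.1,0.1,7.4,0,0,0,0.1]]]' 20
python3 rel.py .5143 .1868 .087 65
python3 - <<'E'
from h import *
n='side'
p,d=bot.read_camera(n)
u=proj('side',(.56,.18,.08)).astype(int)
cv2.imwrite('pics/p6.png',cv2.resize(p[u[1]-50:u[1]+50,u[0]-60:u[0]+60],None,fx=5,fy=5,interpolation=cv2.INTER_CUBIC))
W=cloud(n,d)
m=(W[...,2]>.066)&(W[...,2]<.08)&(W[...,0]>.5)&(W[...,0]<.66)&(W[...,1]>.06)&(W[...,1]<.2)
q=W[m];print(len(q),q.mean(0),cv2.fitLine(q[:,:2].astype(np.float32),cv2.DIST_HUBER,0,.01,.01).ravel())
E
```

```text
t: 8.28
eef_pos: [0.5005, 0.1566, 0.0931]
tool_rot: [0.0, 0.845, 0.535, 0.001]
contact_force: [-1.0, -0.4, 6.3]
gripper_width: 0.199
t 8.28 pos [0.5005 0.1566 0.0931] F [-1.  -0.4  6.3] g 0.199 jaw 64.7
shift cm [ 3.32 -0.05  0.62] rot [ 0.001 -0.001 -0.006] q [ 0.17  0.52 -0.74  1.99  0.49  0.81  0.27]
137 [0.57801511 0.13937191 0.06984595] [ 0.9942333  -0.10723872  0.5867083   0.13910592]
```

View pics/p6.png

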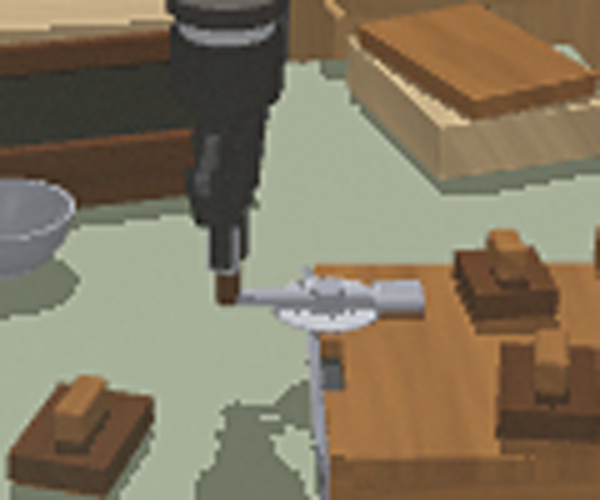

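```bash
python3 -m creep '[[[0.5,-0.1,0,0,0,0,0.1],[1,-0.18,0,0,0,0,0.1],[1.7,-0.22,0,0,0,0,0.1],[2.4,-0.2,0,0,0,0,0.1],[3,-0.1,0,0,0,0,0.1],[3.4,0,0,0,0,0,0.1],[3.4,0,0,0,0,0,0.1],[3.4,0,0,0,0,0,0.1]]]'
python3 rel.py .5143 .1868 .087 65
```

```text
t: 9.32
eef_pos: [0.5136, 0.1878, 0.0926]
tool_rot: [-0.001, 0.845, 0.535, -0.0]
contact_force: [-4.5, 1.9, 5.4]
gripper_width: 0.193
t 9.32 pos [0.5136 0.1878 0.0926] F [-4.5  1.9  5.4] g 0.193 jaw 64.7
shift cm [-0.06  0.11  0.56] rot [-0.001 -0.    -0.005] q [ 0.11  0.55 -0.74  1.94  0.49  0.83  0.23]
```

Now open in place (zero shift), then lift straight up.

```bash
python3 -m creep '[[[0,0,0,0,0,0,0.5],[0,0,0,0,0,0,0.6],[0,0,0,0,0,0,0.6],[0,0,-3,0,0,0,0.6],[0,0,-7,0,0,0,0.6],[0,0,-11,0,0,0,0.6],[0,0,-13,0,0,0,0.6],[0,0,-13,0,0,0,0.6]]]'
python3 rel.py .52 -.05 .23 10
```

```text
t: 10.32
eef_pos: [0.5152, 0.1871, 0.2232]
tool_rot: [0.001, 0.845, 0.535, 0.001]
contact_force: [0.9, -0.1, -0.6]
gripper_width: 0.596
t 10.32 pos [0.5152 0.1871 0.2232] F [ 0.9 -0.1 -0.6] g 0.596 jaw 64.7
shift cm [-21.22  10.58  -0.69] rot [ 0.001 -0.002  0.954] q [ 0.2   0.39 -0.84  1.83  0.33  1.06  0.37]
```

```bash
python3 -m creep '[[[-5,2.1,0,0,0,0.12,0.7],[-10,4.2,0,0,0,0.24,0.8],[-15,6.3,0,0,0,0.36,0.8],[-20,8.5,0,0,0,0.48,0.8],[-25,10.6,0,0,0,0.6,0.8],[-30,12.7,0,0,0,0.72,0.8],[-35,14.8,0,0,0,0.84,0.8],[-40.8,17.3,1,0,0,0.95,0.8],[-40.8,17.3,2,0,0,0.95,0.8]]]'
python3 rel.py .497 -.2565 .20 10
python3 - <<'E'
from h import *
ps=[]
for n in('top','side'):
    p,d=bot.read_camera(n);np.savez(f'{n}7.npz',p=p,d=d)
    cv2.imwrite(f'pics/{n}7.png',p)
    o=ralign(n,p,.07 if n=='top' else .0685,(.5563,.0601),np.deg2rad(-9.3),-.09,.09,-.13,.17,.0004);ps.append(o)
f=lambda x,y:(int((.17-y)/.0004),int((.09-x)/.0004))
for o in ps:
    for a in (52,60,68):
        c,s=np.cos(np.deg2rad(a)),np.sin(np.deg2rad(a));cv2.line(o,f(-.07*s,.085+.07*c),f(.09*s,.085-.09*c),(0,255,255) if a==60 else (255,255,0),1)
cv2.imwrite('pics/l7.png',cv2.resize(cv2.vconcat(ps),None,fx=.66,fy=.66))
E
```

```text
t: 11.45
eef_pos: [0.4938, -0.2618, 0.1996]
tool_rot: [0.0, 0.996, 0.084, -0.002]
contact_force: [-1.3, 0.2, 0.7]
gripper_width: 0.804
t 11.45 pos [ 0.4938 -0.2618  0.1996] F [-1.3  0.2  0.7] g 0.804 jaw 9.7
shift cm [ 0.4  -0.46 -0.04] rot [ 0.     0.004 -0.006] q [ 0.76  0.36 -0.48  1.84  0.2   0.99  0.36]
```

View pics/l7.png

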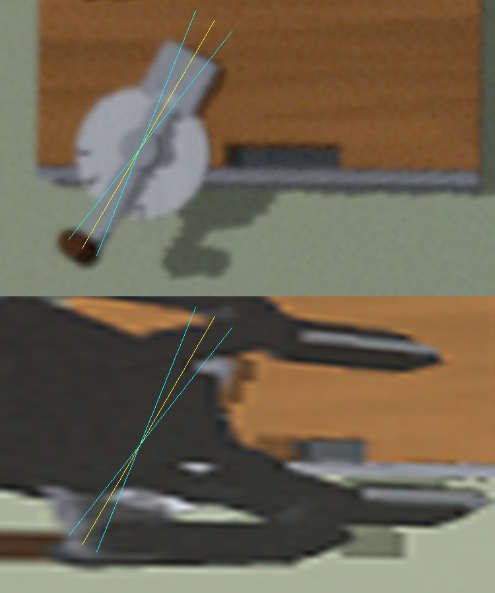

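View pics/side7.png

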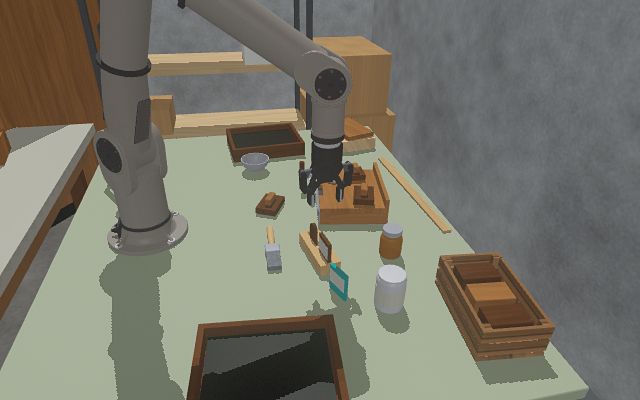

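The lever bar lies at ~60° in the top view (line from the paddle (183,82) to the bar end (90,240) measures 59.5°), and the holder is still in the stand. The slot is now visible; its middle comes out at about (0.553, 0.059). Now grasp the holder.

```bash
python3 -m creep '[[[0.2,-0.2,0,0,0,0,0.8],[0.2,-0.2,3,0,0,0,0.8],[0.2,-0.2,6,0,0,0,0.8],[0.2,-0.2,8,0,0,0,0.8],[0.2,-0.2,8,0,0,0,0.8]]]'
python3 rel.py .497 -.2565 .05 10
python3 - <<'E'
from h import *
p,d=bot.read_camera('side')
u=proj('side',(.497,-.256,.08)).astype(int)
cv2.imwrite('pics/p8.png',cv2.resize(p[u[1]-60:u[1]+60,u[0]-70:u[0]+70],None,fx=5,fy=5,interpolation=cv2.INTER_CUBIC))
E
```

```text
t: 12.18
eef_pos: [0.4977, -0.2515, 0.1214]
tool_rot: [-0.001, 0.996, 0.091, -0.001]
contact_force: [0.3, 0.6, 0.8]
gripper_width: 0.804
t 12.18 pos [ 0.4977 -0.2515  0.1214] F [0.3 0.6 0.8] g 0.804 jaw 10.4
shift cm [-0.15  0.5   7.14] rot [-0.002  0.002  0.007] q [ 0.72  0.46 -0.46  1.91  0.27  0.83  0.3 ]
```

View pics/p8.png

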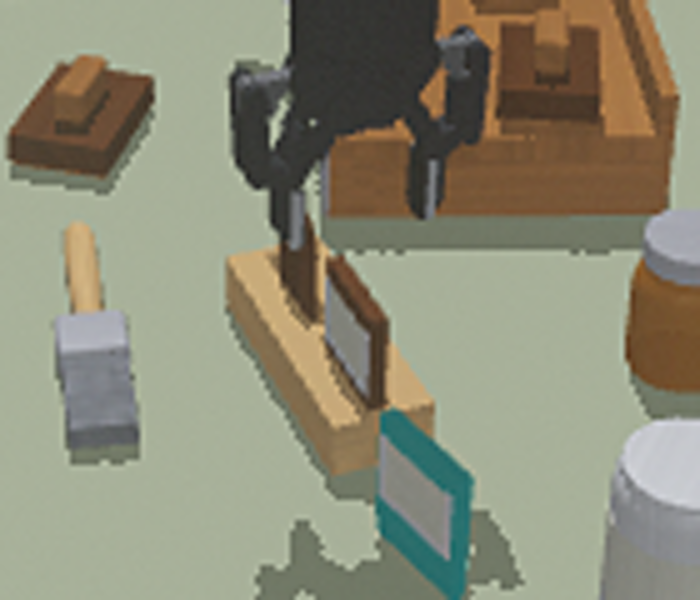

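```bash
python3 -m creep '[[[-0.15,0.5,0,0,0,0,0.8],[-0.15,0.5,2.5,0,0,0,0.8],[-0.15,0.5,5,0,0,0,0.8],[-0.15,0.5,7.1,0,0,0,0.8],[-0.15,0.5,7.1,0,0,0,0.8],[-0.15,0.5,7.1,0,0,0,0.05],[-0.15,0.5,7.1,0,0,0,0.05],[-0.15,0.5,7.1,0,0,0,0.05],[-0.15,0.5,7.1,0,0,0,0.05],[-0.15,0.5,7.1,0,0,0,0.05]]]' 60
python3 rel.py .497 -.2565 .05 10
python3 - <<'E'
from h import *
p,d=bot.read_camera('side')
u=proj('side',(.497,-.256,.08)).astype(int)
cv2.imwrite('pics/p9.png',cv2.resize(p[u[1]-60:u[1]+60,u[0]-70:u[0]+70],None,fx=5,fy=5,interpolation=cv2.INTER_CUBIC))
E
```

```text
t: 13.48
eef_pos: [0.4979, -0.2589, 0.0521]
tool_rot: [0.0, 0.996, 0.089, 0.0]
contact_force: [-2.6, 0.0, 6.5]
gripper_width: 0.109
t 13.47 pos [ 0.4979 -0.2589  0.0521] F [-2.6  0.   6.5] g 0.109 jaw 10.3
shift cm [-0.04 -0.26  0.21] rot [ 0.001 -0.001  0.004] q [ 0.69  0.56 -0.42  1.94  0.34  0.7   0.25]
```

View pics/p9.png

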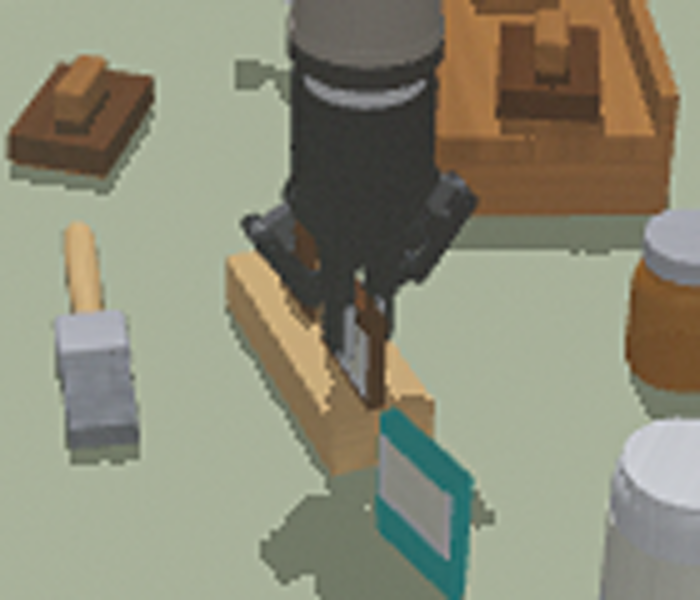

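```bash
python3 -m creep '[[[0,0,-1,0,0,0,0.05],[0,0,-3,0,0,0,0.05],[0,0,-6,0,0,0,0.05],[0,0,-10,0,0,0,0.05],[0,0,-14,0,0,0,0.05],[0,0,-14,0,0,0,0.05]]]' 80
python3 rel.py .553 .0594 .16 -9.3
python3 - <<'E'
from h import *
ps=[]
o=bot.get_obs();print(o['eef_pos'])
for n in('side','top'):
    p,d=bot.read_camera(n);np.savez(f'{n}10.npz',p=p,d=d)
    u=proj(n,(.497,-.256,.18)).astype(int);tc=proj(n,o['eef_pos'])
    c=cv2.resize(p[u[1]-60:u[1]+60,u[0]-50:u[0]+50],None,fx=4,fy=4,interpolation=cv2.INTER_CUBIC)
    cv2.circle(c,tuple(int(v) for v in ((tc-u+[50,60])*4)),3,(0,0,255),-1);ps.append(c)
cv2.imwrite('pics/p10.png',cv2.hconcat(ps))
E
```

```text
t: 14.28
eef_pos: [0.4997, -0.2593, 0.1959]
tool_rot: [0.002, 0.996, 0.089, 0.003]
contact_force: [0.5, -0.0, -1.7]
gripper_width: 0.103
t 14.28 pos [ 0.4997 -0.2593  0.1959] F [ 0.5 -0.  -1.7] g 0.103 jaw 10.3
shift cm [ 10.9  -30.43   3.51] rot [ 0.004 -0.007  0.341] q [ 0.76  0.37 -0.49  1.84  0.21  0.97  0.36]
[ 0.49969174 -0.25932283  0.19588147]
```

View pics/p10.png

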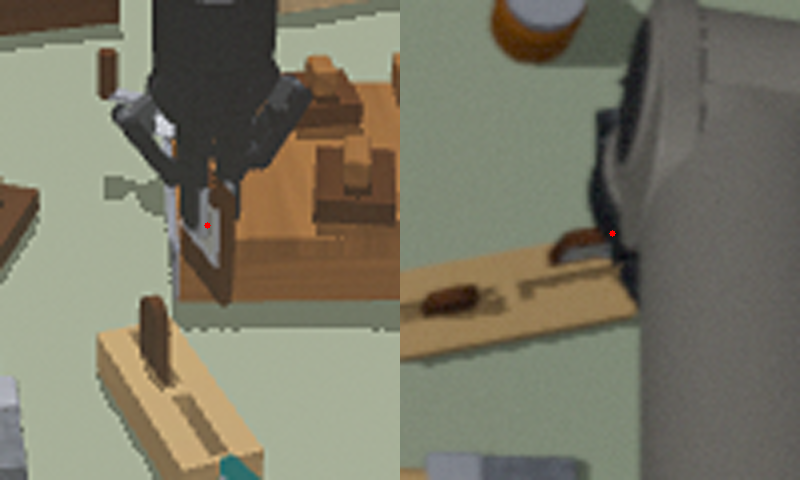

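```bash
python3 -m creep '[[[1.3,-3.6,0,0,0,0.04,0.05],[2.9,-8,0,0,0,0.08,0.05],[4.5,-12.5,0,0,0,0.13,0.05],[6,-16.8,0,0,0,0.18,0.05],[7.5,-21,0,0,0,0.23,0.05],[9.1,-25.3,0,0,0,0.28,0.05],[10.4,-28.8,1,0,0,0.32,0.05],[10.9,-30.2,3,0,0,0.341,0.05],[10.9,-30.2,4.6,0,0,0.341,0.05],[10.9,-30.2,4.6,0,0,0.341,0.05]]]' 80
python3 rel.py .5527 .0574 .15 -9.3
cat > look.py <<'E'
from h import *
import sys
tag=sys.argv[1];o=bot.get_obs();e=o['eef_pos'];ps=[]
p,d=bot.read_camera('side');np.savez(f'side{tag}.npz',p=p,d=d)
u=proj('side',(.553,.059,.09)).astype(int)
c=cv2.resize(p[u[1]-45:u[1]+45,u[0]-55:u[0]+55],None,fx=7,fy=7,interpolation=cv2.INTER_CUBIC)
cv2.imwrite(f'pics/s{tag}.png',c)
E
python3 look.py 11
```

```text
t: 15.62
eef_pos: [0.5493, 0.0564, 0.1432]
tool_rot: [0.001, 0.997, -0.081, -0.002]
contact_force: [0.7, -0.1, -1.1]
gripper_width: 0.105
t 15.62 pos [0.5493 0.0564 0.1432] F [ 0.7 -0.1 -1.1] g 0.105 jaw -9.3
shift cm [ 0.31 -0.16 -0.68] rot [ 0.002  0.004 -0.   ] q [ 0.2   0.43 -0.52  1.9   0.27  0.88 -0.62]
```

View pics/s11.png

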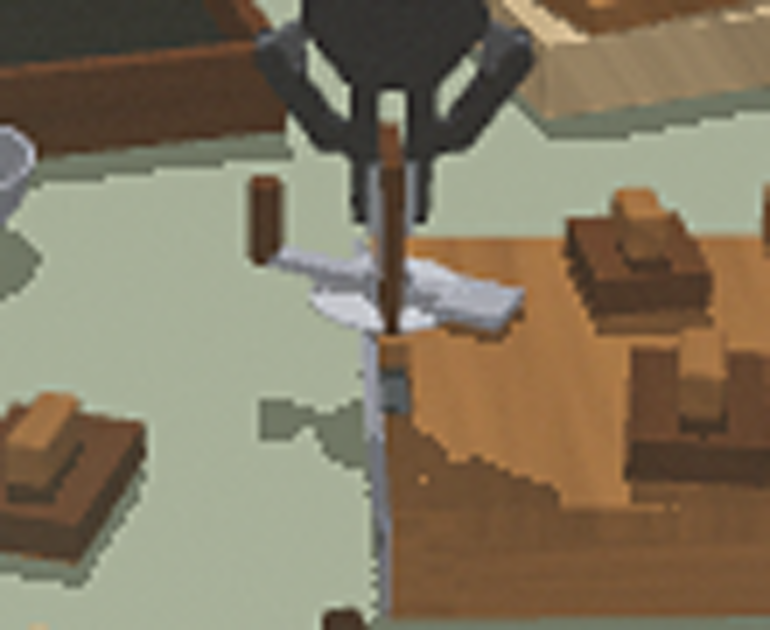

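```bash
cat > cmp.py <<'E'
from h import *
import sys
tag=sys.argv[1]
o=bot.get_obs();e=o['eef_pos'];z=np.load(f'side{tag}.npz');p=z['p'];W=cloud('side',z['d'])
a=np.deg2rad(-9.3);xh=np.array([np.cos(a),np.sin(a),0]);yh=np.array([-np.sin(a),np.cos(a),0]);Z=np.array([0,0,1.])
S=np.array([.553,.0594,.06])
u=proj('side',(.553,.059,.09)).astype(int);org=u-[55,45]
c=cv2.resize(p[org[1]:org[1]+90,org[0]:org[0]+110],None,fx=7,fy=7,interpolation=cv2.INTER_CUBIC)
def P(w):return tuple(int(v) for v in ((proj('side',w)-org+.5)*7-.5))
def poly(pts,col):cv2.polylines(c,[np.array([P(q) for q in pts])],True,col,1)
poly([S+xh*i+yh*j for i,j in((.0075,.036),(-.0075,.036),(-.0075,-.036),(.0075,-.036))],(0,255,255))
H=e+yh*.002; b=H-Z*.042
poly([b-yh*.032+xh*.005+Z*.0,b-yh*.032-xh*.005,b-yh*.032-xh*.005+Z*.08,b-yh*.032+xh*.005+Z*.08],(0,0,255))
cv2.imwrite(f'pics/m{tag}.png',c)
E
python3 cmp.py 11
```

```text
(no output)
```

View pics/m11.png

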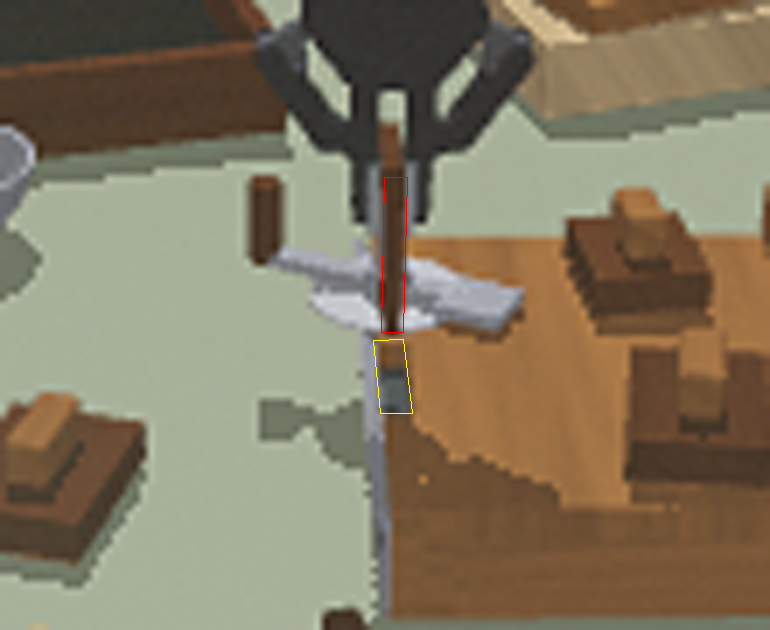

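```bash
python3 -m creep '[[[0.3,-0.1,0,0,0,0,0.05],[0.3,-0.1,1.5,0,0,0,0.05],[0.3,-0.1,3,0,0,0,0.05],[0.3,-0.1,3,0,0,0,0.05],[0.3,-0.1,3,0,0,0,0.05]]]' 80
python3 rel.py .5527 .0574 .15 -9.3
python3 look.py 12; python3 cmp.py 12
```

```text
t: 16.3
eef_pos: [0.5541, 0.0585, 0.1152]
tool_rot: [-0.0, 0.997, -0.081, -0.0]
contact_force: [0.3, -0.4, 0.1]
gripper_width: 0.105
t 16.3 pos [0.5541 0.0585 0.1152] F [ 0.3 -0.4  0.1] g 0.105 jaw -9.3
shift cm [-0.12  0.13 -3.48] rot [-0.     0.     0.001] q [ 0.18  0.47 -0.5   1.92  0.3   0.83 -0.65]
```

View pics/m12.png

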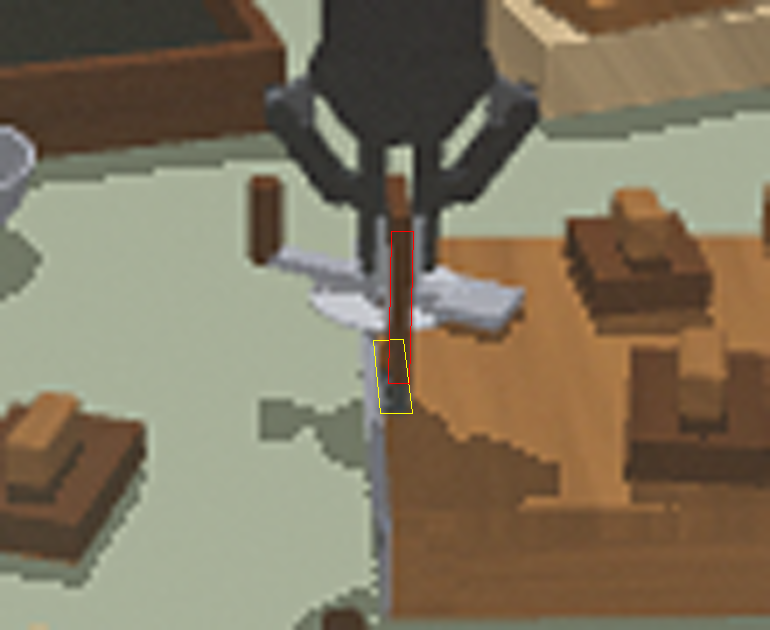

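```bash
python3 -m creep '[[[-0.15,0.12,0.4,0,0,0,0.05],[-0.15,0.12,0.8,0,0,0,0.05],[-0.15,0.12,1.2,0,0,0,0.05],[-0.15,0.12,1.5,0,0,0,0.05],[-0.15,0.12,1.8,0,0,0,0.05],[-0.15,0.12,1.9,0,0,0,0.05],[-0.15,0.12,1.9,0,0,0,0.05]]]' 80
python3 rel.py .5527 .0574 .078 -9.3
python3 look.py 13; python3 cmp.py 13
```

```text
t: 17.23
eef_pos: [0.5524, 0.0575, 0.0962]
tool_rot: [0.0, 0.997, -0.081, -0.0]
contact_force: [-1.2, 0.1, -0.7]
gripper_width: 0.106
t 17.23 pos [0.5524 0.0575 0.0962] F [-1.2  0.1 -0.7] g 0.106 jaw -9.3
shift cm [0.03 0.   1.82] rot [0. 0. 0.] q [ 0.17  0.5  -0.49  1.93  0.32  0.79 -0.66]
```

View pics/m13.png

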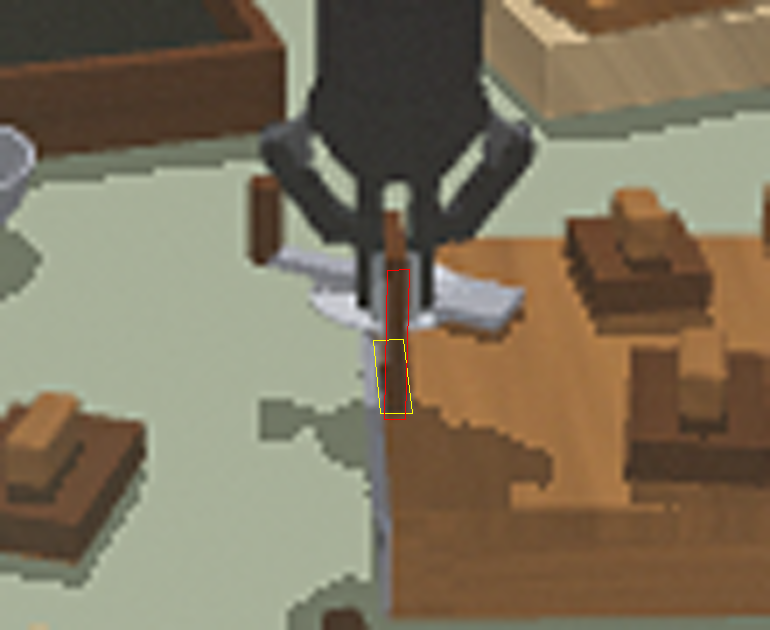

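The foot is in the mouth (holder edge at cols 385–408 inside the slot outline 381–412), no contact force. Continue down in small steps.

```bash
python3 -m creep '[[[0,0,0.2,0,0,0,0.05],[0,0,0.4,0,0,0,0.05],[0,0,0.6,0,0,0,0.05],[0,0,0.8,0,0,0,0.05],[0,0,1.0,0,0,0,0.05],[0,0,1.2,0,0,0,0.05],[0,0,1.2,0,0,0,0.05]]]' 80
python3 rel.py .5527 .0574 .078 -9.3
```

```text
t: 18.15
eef_pos: [0.5525, 0.0575, 0.0846]
tool_rot: [0.0, 0.997, -0.081, 0.0]
contact_force: [-2.0, -1.3, 5.8]
gripper_width: 0.104
t 18.15 pos [0.5525 0.0575 0.0846] F [-2.  -1.3  5.8] g 0.104 jaw -9.3
shift cm [0.02 0.   0.66] rot [ 0. -0.  0.] q [ 0.16  0.51 -0.48  1.94  0.34  0.77 -0.67]
```

```bash
python3 -m creep '[[[0,0,0.2,0,0,0,0.05],[0,0,0.4,0,0,0,0.05],[0,0,0.55,0,0,0,0.05],[0,0,0.65,0,0,0,0.05],[0,0,0.65,0,0,0,0.05]]]' 100
python3 rel.py .5527 .0574 .078 -9.3
python3 look.py 14; python3 cmp.py 14
```

```text
t: 18.77
eef_pos: [0.5525, 0.0575, 0.0786]
tool_rot: [0.0, 0.997, -0.081, 0.0]
contact_force: [-3.6, -0.4, 10.3]
gripper_width: 0.102
t 18.77 pos [0.5525 0.0575 0.0786] F [-3.6 -0.4 10.3] g 0.102 jaw -9.3
shift cm [0.02 0.01 0.06] rot [ 0. -0.  0.] q [ 0.16  0.52 -0.48  1.94  0.34  0.76 -0.68]
```

View pics/m14.png

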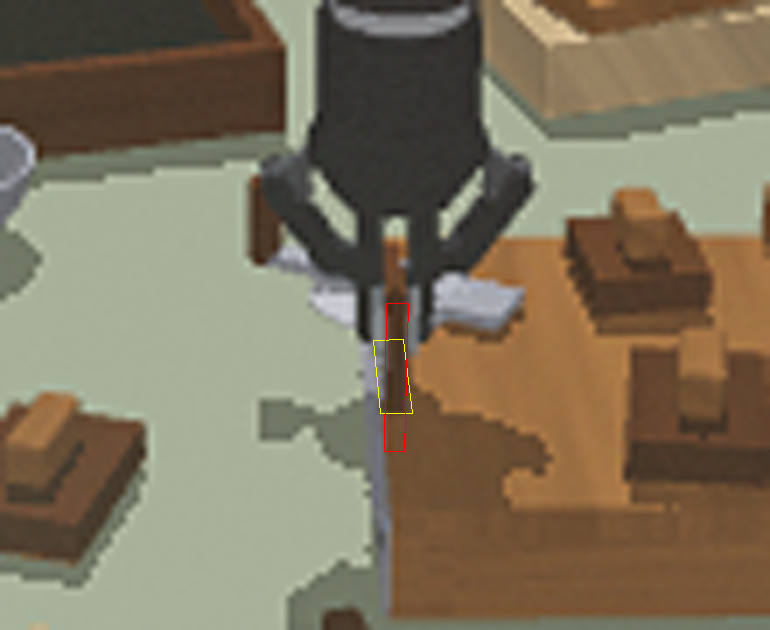

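```bash
python3 -m creep '[[[0,0,0.1,0,0,0,0.05],[0,0,0.2,0,0,0,0.05],[0,0,0.3,0,0,0,0.05],[0,0,0.4,0,0,0,0.05],[0,0,0.4,0,0,0,0.05],[0,0,0.4,0,0,0,0.05]]]' 100
python3 rel.py .5527 .0574 .078 -9.3
```

```text
t: 19.58
eef_pos: [0.553, 0.0575, 0.0779]
tool_rot: [0.001, 0.997, -0.081, 0.001]
contact_force: [-13.2, -4.2, 41.7]
gripper_width: 0.106
t 19.57 pos [0.553  0.0575 0.0779] F [-13.2  -4.2  41.7] g 0.106 jaw -9.3
shift cm [-0.02  0.02 -0.01] rot [ 0.002 -0.002 -0.   ] q [ 0.16  0.52 -0.48  1.94  0.35  0.75 -0.68]
```

On the stop (force jumped to ~42 N, z 0.0779). Ease back to a moderate push.

```bash
python3 -m creep '[[[0,0,-0.1,0,0,0,0.05],[0,0,-0.25,0,0,0,0.05],[0,0,-0.25,0,0,0,0.05],[0,0,-0.25,0,0,0,0.05],[0,0,-0.25,0,0,0,0.05],[0,0,-0.25,0,0,0,0.05]]]' 100
python3 rel.py .5527 .0574 .078 -9.3
python3 look.py 15; python3 cmp.py 15
python3 - <<'E'
from h import *
p,d=bot.read_camera('top');cv2.imwrite('pics/top15.png',p)
W=cloud('side',np.load('side15.npz')['d'])
m=(W[...,2]>.064)&(W[...,2]<.08)&(W[...,0]>.57)&(W[...,0]<.66)&(W[...,1]>.06)&(W[...,1]<.2);q=W[m];print('paddle mean',q.mean(0),len(q))
W=cloud('side',np.load('side12.npz')['d']);m=(W[...,2]>.064)&(W[...,2]<.08)&(W[...,0]>.57)&(W[...,0]<.66)&(W[...,1]>.06)&(W[...,1]<.2);q=W[m];print('before',q.mean(0),len(q))
E
```

```text
t: 20.32
eef_pos: [0.5527, 0.0575, 0.078]
tool_rot: [0.0, 0.997, -0.081, 0.0]
contact_force: [-6.6, -1.7, 18.7]
gripper_width: 0.107
t 20.32 pos [0.5527 0.0575 0.078 ] F [-6.6 -1.7 18.7] g 0.107 jaw -9.3
shift cm [0.01 0.01 0.  ] rot [ 0.001 -0.001  0.   ] q [ 0.16  0.52 -0.48  1.94  0.34  0.76 -0.68]
paddle mean [0.6074395  0.11221684 0.06794555] 67
before [0.60504705 0.11294021 0.06832932] 74
```

View pics/m15.png

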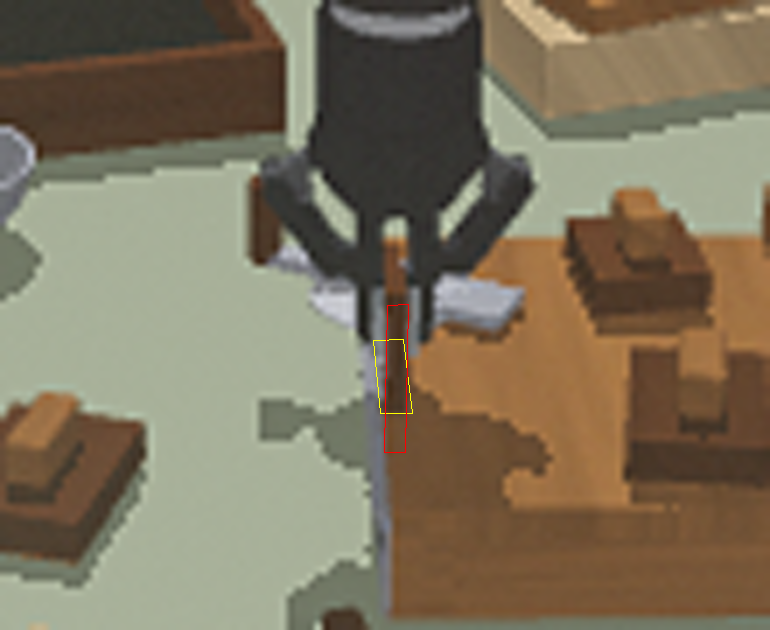

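View pics/top15.png

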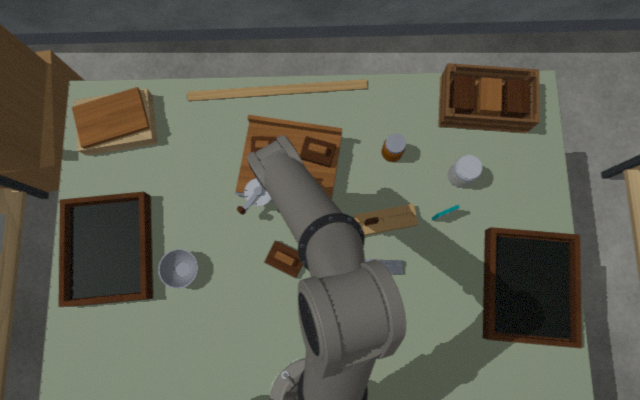

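Pushed down with 18.7 N on the stop, upright, lever unchanged, bystanders in place. Hand in.

```bash
python3 -m creep '[[[0,0,0,0,0,0,0.05],[0,0,0,0,0,0,0.05],[0,0,0,0,0,0,0.05],[0,0,0,0,0,0,0.05]]]' 100
python3 -c "
from station import bot
print(bot.hand_in())"
```

```text
t: 20.92
eef_pos: [0.5527, 0.0575, 0.0781]
tool_rot: [0.0, 0.997, -0.081, 0.0]
contact_force: [-5.8, -1.9, 18.5]
gripper_width: 0.104
the job is handed in; nothing more can be done
None
```

I set the lever to 60°, put the dark label holder in the slot, pressed it down to the stop, and handed the job in at about 21 s while still holding it. `hand_in` gives no verdict, so these results rest on my own checks.

**Lever:** I swung it to about 60° by its post, but then mistyped a row while letting go, which pushed it on to about 88°. I gripped the post again and set it back before touching the holder. The top view then measured 59.5°, and the paddle hardly moved after that (2–3 mm, about the noise).

**Holder:** I took it out of the stand and eased its foot into the slot with no sideways contact. The spring force rose from 5.8 N to 10.3 N, then jumped to 42 N on the stop, so I backed off to about 18.5 N.

**Last checks:**
- **Tool and grip:** the tool was vertical and square to the rack as I measured it (−9.3°). The jaws were about 9 mm apart with a 100 N grip.
- **Position in the slot:** the side picture showed the holder inside the slot outline. My slot estimates from the two cameras differed by a few millimetres along the lip, so that position is only known to about 2 mm.
- **Other things:** nothing looked shifted in the last pictures, but I did not measure the bystanders' positions, and the arm hid part of the top view.

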